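Gauge a bushing on the step mandrel and rack it by size

ROBOT

A 6-joint arm with a two-finger parallel gripper is mounted at the origin on a cart in front of the work surface, level with it; the furniture and walls round the work are solid. World frame = base frame: x ahead of the robot, y to its left, z up, the work surface at z = 0. Lengths are in m, angles in rad, forces in N, time in s.
With the tool pointing down it reaches from about 0.425 to 1.125 m from the base axis. Payload 14.9 kg.
Tool frame: the origin (TCP) lies at the very end of the fingers, on their centre line; the grasp point (between the pads) lies 19 mm behind it; z points along the fingers, y is the line along which they close (so a half turn about z gives the same grasp; the last joint's range is limited). The gripper opens to 91 mm and grips with 3 to 60 N. Pads are 32 mm wide; open, the fingers measure 118 mm over their backs; the gripper's body (76 mm by 178 mm) begins 60 mm behind the grasp point.
Start: joints at [-1.369, 0.379, 1.734, -0, 1.028, -0.033], TCP at [0.163, -0.681, 0.214] pointing down, gripper open.
Joint ranges: [-2.77, 2.77], [-0.74, 2.19], [0, 2.66], [-1.06, 4.2], [0.31, 2.87], [-3.08, 3.08]. Speed limits (rad/s): [1.89, 1.89, 2.39, 3.14, 3.14, 3.14].

INTERFACE

Orientations are given as a rotation vector (axis times angle).
In Python, from bench import env, cams, ticket gives the robot as it stands.
- The arm moves only by the shell command python3 -m inch 'ROWS' [OPENING]. ROWS is text: rows parted by semicolons, each of 6 numbers parted by spaces: the shift along the world's x, y, z normalised to -1 to 1, where 1 is 3 cm, then the turn, a rotation vector about the world's x, y, z normalised to -1 to 1, where 1 is 10 degrees. A call has 1 to 20 rows; each row shifts and turns the commanded pose from where the row before left it; what a row does not reach is not made up. A row lasts 1/8 s, in which the tool goes at most 62.5 mm and 10.7 degrees, less where a joint would pass 70% of its speed; a pose out of reach is approached as far as the arm can. A call with a number of a shift or a turn outside -1 to 1 is refused whole. A call with a gripper value outside its range is refused whole. OPENING is the finger opening in mm, from 0 to 91.2, set as the call begins (- or left out, the last holds). The fingers move at their own pace and stop on an object; the grip force is fixed at half the most. Time passes only in rows, so rows that do not move let the fingers close. It gives the time, the measured TCP pose, the force, the opening and the grip force at its end, in the units of the state.
- env.get_obs(): the state, without advancing time (a new reading comes with each control period).
- cams.read_camera(name): name is "scene" or "side" or "wrist"; returns a dict with "frame" (400x640x3 uint8, blue, green, red), "depth" (400x640 float32, m along the optical axis (not along the pixel's ray), 0 where there is no reading), "fx", "fy", "cx", "cy" (pixels), "world_to_cam" (4x4, takes a point from world to camera coordinates); the wrist camera has in their place "T_tool_cam" (4x4, takes a point from camera to tool coordinates, whose origin is the TCP and whose axes are the flange's). Camera axes: x right, y up, looking along -z (the intrinsics and any distortion apply to the point x, -y, -z); pixel columns grow to the right and rows downward; lengths in m; the calibration is good to about 2 mm. A picture is of the moment at which its call begins: read the wrist's pose just before it.
- ticket.hand_in(): hands the job in; it is judged then, once.
The state is a dict: "time_s": time; "joint_pos": joint angles; "qvel": joint speeds; "effort": joint torques, N m; "position": TCP position; "tcp_rot": TCP orientation; "ft_force": force on the tool from outside, world axes, zero at the start; "ft_torque": the same for the moment, N m; "opening": finger opening in m; "grasp_force": force on a finger pad.
Only numpy, scipy, OpenCV 4.12 (cv2) and the standard library are available. Lean on these libraries where they do the work, as an engineer would, in place of code of your own. Each camera call takes 0.05 s, during which the arm holds its last target. There are 200 camera calls.

TASK

Take the steel bushing that lies by itself at the front of the table, before the gauge, and slide it down over the stepped gauge mandrel, pushing the brass rider ahead of it, gently, until the bushing is stopped by one of the three tapers, so that the rider stays behind as the reading. Then lift the bushing off and set it flat on the rack over the post that belongs to that taper: the short post for the lowest taper, the middle post for the middle one, the tall post for the topmost. Leave the two bushings at the front left and the other things alone.

Things in the scene. Friction and masses are not known exactly. Their poses are not given: they have to be found in the camera images.
- bushing_a: steel bushing (plain ring), 50 mm outside diameter, 22 mm high, about 0.2 kg; bore 20, 26 or 32 mm, which is not known beforehand. Origin at the centre of its underside, z along the bore. One of the three lies by itself at the front edge on the robot's right half (y below 0.05): the one to gauge; the other two lie front left (y above 0.2). Which lies where changes from run to run
- bushing_b: steel bushing (plain ring), 50 mm outside diameter, 22 mm high, about 0.2 kg; bore 20, 26 or 32 mm, which is not known beforehand. Origin at the centre of its underside, z along the bore. One of the three lies by itself at the front edge on the robot's right half (y below 0.05): the one to gauge; the other two lie front left (y above 0.2). Which lies where changes from run to run
- bushing_c: steel bushing (plain ring), 50 mm outside diameter, 22 mm high, about 0.2 kg; bore 20, 26 or 32 mm, which is not known beforehand. Origin at the centre of its underside, z along the bore. One of the three lies by itself at the front edge on the robot's right half (y below 0.05): the one to gauge; the other two lie front left (y above 0.2). Which lies where changes from run to run
- gauge: fixed upright steel gauge: round foot 80 mm across, 12 mm thick, with a mandrel widening downward in steps. Origin on its axis under the foot, 2.6 mm above the table (on a leather hide), z up; all heights from there. Lowest taper: 30 to 40 mm diameter, 51 to 46 mm high. A bushing of 20, 26 or 32 mm bore stops with its underside at 78, 64 or 50 mm. The stops are rigid: feel for them; more than 30 N between bushing and gauge spoils it
- gauge_tip (a point): tip of the gauge's mandrel, on its axis, 100 mm above the gauge's origin. Heights above that origin: nose cone 8 to 18 mm diameter, 100 to 92; 18 mm diameter to 79; topmost taper to 24 mm diameter at 76; 24 mm to 65; middle taper to 30 mm diameter at 62; 30 mm to 51, then the lowest taper. A bushing has 1 mm clearance all round above its stop; held off-centre it can hang on an edge
- rider (a joint): brass cross bar in a slot of the mandrel, 42 mm long (along the gauge's y), 4.5 mm wide, 5 mm high. Value: metres pushed down; its upper face is 0.088 - value above the gauge's origin. Range 0 to 0.044, starts at 0 to 0.006. It takes about 5 N to push and stays where left; a bushing's weight does not move it. Bushing at its stop: about 0.010 (topmost taper), 0.024 (middle), 0.038 (lowest)
- rack: fixed wooden board 70 x 240 mm, 12 mm thick, long side along its y axis, with three upright steel posts in a row 85 mm apart. Origin at the centre of its underside, 2.6 mm above the table; the middle post stands at the centre, the short one towards +y, the tall one towards -y.
- foot_short (a point): point on the upper face of the rack's board at the foot of the short post (12 mm diameter, chamfered, standing 22 mm above the board)
- foot_middle (a point): point on the upper face of the rack's board at the foot of the middle post (12 mm diameter, chamfered, standing 34 mm above the board)
- foot_tall (a point): point on the upper face of the rack's board at the foot of the tall post (12 mm diameter, chamfered, standing 46 mm above the board)
- steel_cup: bystander: open steel cup 65 mm across, 64 mm high, at the right; origin at its underside
- earplug_pot: bystander: white pot with orange lid, 50 mm across, 42 mm high, front right; origin at its underside
- nozzle: bystander: copper torch nozzle lying between the front bushing and the gauge, 25 mm thick, 66 mm long; origin at its underside
- tip_1: bystander: copper contact tip lying between the front bushing and the gauge, 8 mm thick, 30 mm long; origin at its underside
- marker: bystander: paint marker with red cap lying behind the rack and gauge, 17 mm thick, 126 mm long; origin at its underside
- chisel: bystander: blue cold chisel lying behind the gauge, 16 mm high, 154 mm long; origin at its underside
There are look-alikes about, which are no part of the job. What is shaped like the bushing_b but purple is not meant.

How it is judged:
By the outcome, as a careful person would: the job done as asked, in the order asked, and still so for the second after the job is handed in, with the robot touching nothing.
It also fails if it takes over 64 s, if anything falls off the work surface, if the arm or the gripper's body presses on something with over 40 N, if the wrist force passes 120 N, or if a joint passes its speed limit or range.

## Working session

There is one attempt and no reset: what is moved stays moved. The work goes in short steps, Python scripts to look and compute and a shell command to move; the robot and the scene stay as the last step left them, time stands still between calls to the robot, and variables do not carry over. Pictures are saved under pics/ and viewed, at most 10 in all, crops included, and the job is handed in when it is done.

```bash
ls; mkdir -p pics
cat > h.py <<'E'
import numpy as np, cv2
from scipy.spatial.transform import Rotation as R
from bench import env, cams, ticket
def grab(n):
    o=env.get_obs(); c=cams.read_camera(n)
    if n=="wrist":
        T=np.eye(4);T[:3,:3]=R.from_rotvec(o["tcp_rot"]).as_matrix();T[:3,3]=o["position"]
        c["M"]=T@np.array(c["T_tool_cam"])
    else: c["M"]=np.linalg.inv(np.array(c["world_to_cam"]))
    return c
def ray(c,u,v):
    d=np.array([(u-c["cx"])/c["fx"],-(v-c["cy"])/c["fy"],-1.])
    return c["M"][:3,3],c["M"][:3,:3]@d
def onz(c,u,v,z):
    o,d=ray(c,u,v); return o+d*(z-o[2])/d[2]
def cloud(c):
    v,u=np.mgrid[:400,:640]; D=c["depth"]
    p=np.stack([(u-c["cx"])/c["fx"]*D,-(v-c["cy"])/c["fy"]*D,-D],-1)
    return p@c["M"][:3,:3].T+c["M"][:3,3]
def proj(c,p):
    q=np.linalg.inv(c["M"])@np.append(p,1); return c["cx"]+c["fx"]*q[0]/-q[2],c["cy"]-c["fy"]*q[1]/-q[2]
E
python3 - <<'E'
from h import *
o=env.get_obs();print({k:np.round(v,3) for k,v in o.items()})
for n in("scene","side"):
    c=grab(n);cv2.imwrite(f"pics/{n}0.png",c["frame"]);print(n,[k for k in c],c["fx"],np.round(c["M"],3))
E
```

```text
pics
{'time_s': np.float64(0.0), 'joint_pos': array([-1.369,  0.379,  1.735,  0.   ,  1.028, -0.033]), 'qvel': array([ 0.001,  0.002,  0.001,  0.001,  0.   , -0.001]), 'effort': array([-3.0000e-03, -7.6374e+01, -4.3437e+01,  6.5000e-02,  4.2000e-02,
       -0.0000e+00]), 'position': array([ 0.163, -0.68 ,  0.213]), 'tcp_rot': array([-3.119, -0.368,  0.   ]), 'ft_force': array([ 0.051, -0.633,  0.211]), 'ft_torque': array([ 0.018, -0.107,  0.017]), 'grasp_force': np.float64(0.0), 'opening': np.float64(0.091)}
scene ['frame', 'depth', 'fx', 'fy', 'cx', 'cy', 'world_to_cam', 'M'] 498.89927716938195 [[-0.913  0.308 -0.268  0.235]
 [-0.409 -0.7    0.586  0.783]
 [-0.007  0.644  0.765  1.15 ]
 [ 0.     0.     0.     1.   ]]
side ['frame', 'depth', 'fx', 'fy', 'cx', 'cy', 'world_to_cam', 'M'] 509.9128385263485 [[-0.962  0.124 -0.245  0.231]
 [-0.275 -0.451  0.849  1.32 ]
 [-0.006  0.884  0.468  0.848]
 [ 0.     0.     0.     1.   ]]
```

View pics/scene0.png

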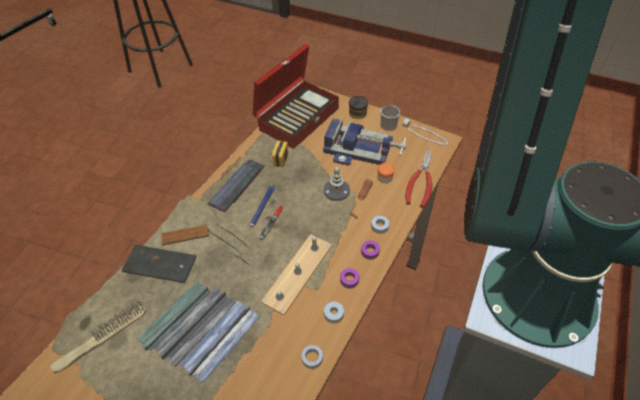

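View pics/side0.png

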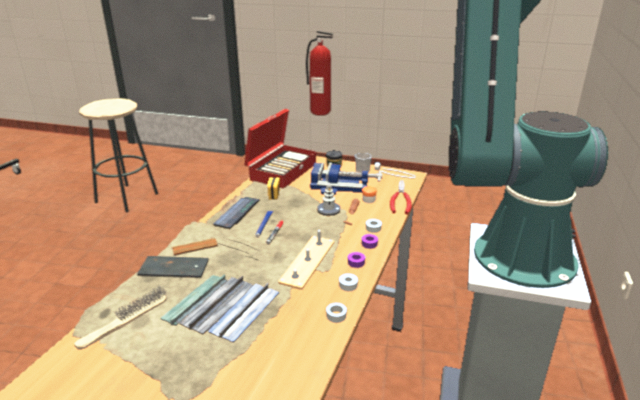

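In the scene view, the rings that could be confused are steel (380,224), purple (370,249) and (349,277), and the front-left steel pair (333,311) and (312,356). The target is the lone steel ring at (380,224). The gauge is at (337,183), and the rack posts are at (314,243), (297,268) and (280,296). In the side view the target is at (373,225) and the gauge at (328,200).

Run:
```python
from h import *
S=grab("scene");D=grab("side")
def blob(c,u,v,r,z,sel):
    hsv=cv2.cvtColor(c["frame"],cv2.COLOR_BGR2HSV)
    m=np.zeros((400,640),np.uint8);m[v-r:v+r,u-r:u+r]=sel(hsv)[v-r:v+r,u-r:u+r]
    P=cloud(c)[m>0]; 
    return m,P
grey=lambda h:((h[...,1]<60)&(h[...,2]>80)).astype(np.uint8)
for n,c,pts in(("scene",S,[(380,224),(333,311),(312,356)]),("side",D,[(373,225),(348,282),(337,312)])):
    for u,v in pts:
        m,P=blob(c,u,v,14,0,grey)
        k=cv2.findContours(m,cv2.RETR_EXTERNAL,cv2.CHAIN_APPROX_NONE)[0];k=max(k,key=cv2.contourArea)
        (x,y),ax,_=cv2.fitEllipse(k); top=np.percentile(P[:,2],90)
        print(n,(u,v),np.round([x,y],1),m.sum(),"ctr@.016",np.round(onz(c,x,y,.012),4),"topz",round(top,4),"med",np.round(np.median(P[P[:,2]>top-.006],0),4))
# gauge and posts from cloud
P=cloud(S)
for nm,(u,v) in dict(gauge=(337,183),A=(314,243),B=(297,268),C=(280,296)).items():
    q=P[v-22:v+16,u-14:u+14].reshape(-1,3); i=np.argsort(-q[:,2])[:8]; print(nm,np.round(q[i].mean(0),4),np.round(q[i[0]],4))
big=cv2.resize(S["frame"][150:320,250:420],None,fx=3.5,fy=3.5,interpolation=cv2.INTER_CUBIC);cv2.imwrite("pics/crop1.png",big)
```

```text
scene (380, 224) [379.8 223.6] 220 ctr@.016 [ 0.4445 -0.0421  0.012 ] topz 0.025 med [ 0.4413 -0.0381  0.0228]
scene (333, 311) [333.4 311.2] 314 ctr@.016 [0.4566 0.2581 0.012 ] topz 0.0246 med [0.4551 0.2611 0.0222]
scene (312, 356) [311.7 355.8] 279 ctr@.016 [0.4579 0.3823 0.012 ] topz 0.0245 med [0.4557 0.3856 0.022 ]
side (373, 225) [373.3 224.5] 189 ctr@.016 [ 0.4442 -0.0433  0.012 ] topz 0.0229 med [ 0.445  -0.0318  0.021 ]
side (348, 282) [348.  281.1] 280 ctr@.016 [0.4563 0.2577 0.012 ] topz 0.0229 med [0.4552 0.265  0.0213]
side (337, 312) [336.  311.4] 326 ctr@.016 [0.4577 0.382  0.012 ] topz 0.0229 med [0.4569 0.389  0.0214]
gauge [0.3743 0.4487 0.7567] [0.2347 0.7834 1.1495]
A [0.4485 0.3634 0.4705] [0.2347 0.7834 1.1495]
B [0.4989 0.3417 0.3248] [0.2347 0.7834 1.1495]
C [0.4605 0.4675 0.4552] [0.2347 0.7834 1.1495]
```

View pics/crop1.png

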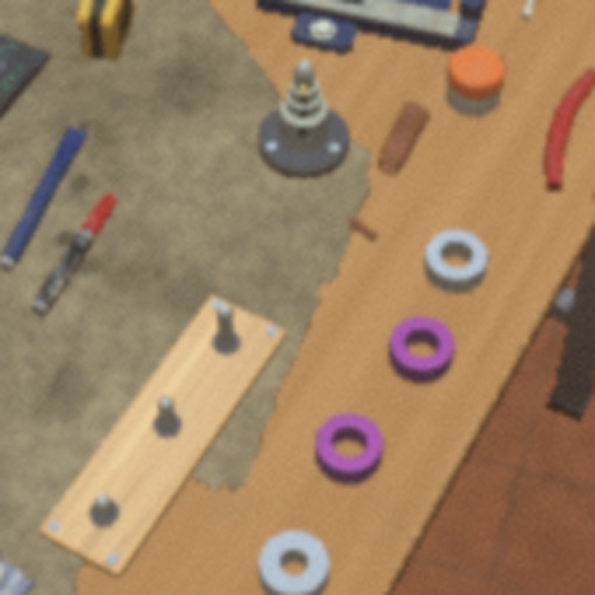

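The lone steel ring is confirmed at crop (457,258), and nothing purple overlaps it. The gauge foot is at about (303,140) in the crop, its tip at (304,65), and the post feet at (227,345), (167,428) and (104,515).

Run:
```python
from h import *
S=grab("scene");D=grab("side")
cr=lambda x,y:(250+x/3.5,150+y/3.5)
for n,(x,y),z in[("foot",(303,140),.0146),("tip",(304,63),.1026),("purp1",(421,348),.011),("purp2",(350,447),.011),("nozzle",(404,138),.012),("tip1",(363,229),.004),
 ("pA",(225,304),.0606),("fA",(228,347),.0146),("fB",(168,430),.0146),("fC",(105,518),.0146),("pC",(103,496),.0366),("pot",(476,72),.04),("vise knob",(530,5),.05),
 ("rack c1",(213,296),.0146),("c2",(285,330),.0146),("c3",(120,575),.0146),("c4",(41,530),.0146)]:
    print(n,np.round(onz(S,*cr(x,y),z),4))
P=cloud(S);ok=(S["depth"]>0)
for nm,(u,v) in dict(gauge=(337,180),A=(314,243),B=(297,268),C=(280,296),vise=(358,142)).items():
    q=P[v-20:v+16,u-14:u+14][ok[v-20:v+16,u-14:u+14]]; i=np.argsort(-q[:,2])[:8]; print(nm,np.round(q[i].mean(0),4))
q=P[(P[...,0]>.35)&(P[...,0]<.6)&(P[...,1]>-.3)&(P[...,1]<0)&ok];print("max z near",q[:,2].max())
```

```text
foot [ 0.6045 -0.1051  0.0146]
tip [ 0.6077 -0.1122  0.1026]
purp1 [0.4382 0.0496 0.011 ]
purp2 [0.4553 0.1531 0.011 ]
nozzle [ 0.5273 -0.1439  0.012 ]
tip1 [ 0.5247 -0.045   0.004 ]
pA [0.5792 0.1044 0.0606]
fA [0.5746 0.1115 0.0146]
fB [0.5845 0.1967 0.0146]
fC [0.5939 0.2806 0.0146]
pC [0.5962 0.2755 0.0366]
pot [ 0.4904 -0.2157  0.04  ]
vise knob [ 0.4716 -0.3015  0.05  ]
rack c1 [0.6057 0.0726 0.0146]
c2 [0.5405 0.0791 0.0146]
c3 [0.5636 0.3159 0.0146]
c4 [0.6315 0.3077 0.0146]
gauge [ 0.607  -0.1088  0.1031]
A [0.5782 0.1101 0.0599]
B [0.5872 0.1948 0.048 ]
C [0.5976 0.2779 0.0362]
vise [ 0.6412 -0.3176  0.0666]
max z near 0.08981172474849886
```

```bash
python3 -m inch '0.8 .8 0 0 0 0;0.8 1 0 0 0 0;0.8 1 0 0 0 0;0.8 1 0 0 0 0;0.8 1 0 0 0 0;0.8 1 0 0 0 0;0.8 1 0 0 0 0;0.8 1 0 0 0 0;0.8 1 0 0 0 0;0.8 1 0 0 0 0;0.4 1 0 0 0 0;0.4 1 0 0 0 0;0.2 1 0 0 0 0;0 1 0 0 0 0;0 1 0 0 0 0;0 1 0 0 0 0;0 1 0 0 0 0;0 1 0 0 0 0;0 1 0 0 0 0;0 1 -.5 0 0 0' 80; python3 -m inch '0.4 .5 -.5 0 0 0;0 .9 -.5 0 0 0;0 0 -.5 0 0 0;0 0 0 0 0 0'
python3 - <<'E'
from h import *
c=grab("wrist");print(np.round(env.get_obs()["position"],4));cv2.imwrite("pics/w1.png",c["frame"]);print(proj(c,[.4445,-.0425,.023]),c["fx"],np.round(c["T_tool_cam"],3))
E
```

```text
time_s: 2.8
position: [0.4335, -0.0861, 0.1997]
tcp_rot: [3.119, 0.368, 0.003]
ft_force: [0.6, 0.4, 0.3]
opening: 0.0802
grasp_force: 0.0
time_s: 3.3
position: [0.4442, -0.045, 0.1531]
tcp_rot: [-3.119, -0.369, 0.003]
ft_force: [0.5, 0.7, -0.5]
opening: 0.0798
grasp_force: 0.0
[ 0.4447 -0.0452  0.1538]
(np.float64(314.1514892652451), np.float64(195.85378023709433)) 276.3628959518933 [[ 0.001  0.961  0.276  0.077]
 [ 1.    -0.001  0.    -0.001]
 [ 0.001  0.276 -0.961 -0.171]
 [ 0.     0.     0.     1.   ]]
```

View pics/w1.png

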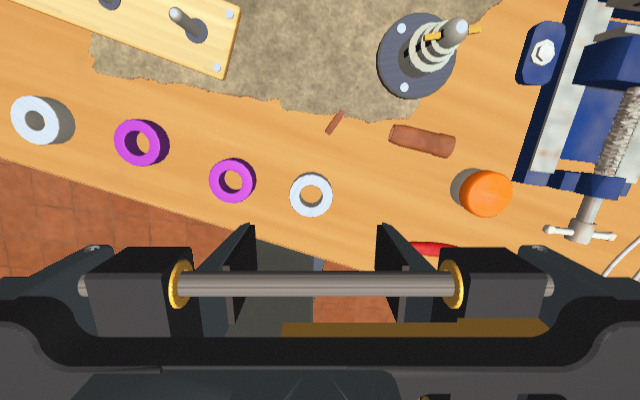

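The wrist view shows the target at (311,194), within 3 px of the prediction. The gauge tip is near (455,32) and the brass rider bar runs between (425,37) and (480,30).

Run:
```python
from h import *
c=grab("wrist");hsv=cv2.cvtColor(c["frame"],cv2.COLOR_BGR2HSV)
m=np.zeros((400,640),np.uint8);s=np.s_[165:225,280:342];m[s]=((hsv[...,1]<50)&(hsv[...,2]>170))[s]
ks,h=cv2.findContours(m,cv2.RETR_CCOMP,cv2.CHAIN_APPROX_NONE)
for k in ks:
    if len(k)>30:
        e=cv2.fitEllipse(k);print(np.round(e[0],1),np.round(e[1],1),np.round(onz(c,*e[0],.022),4))
P=cloud(c);print("top z",np.median(P[m>0][:,2]))
print("tip xy",np.round(onz(c,457,27,.1026),4),"feet px",onz(c,417,55,.0146))
```

```text
[310.1 195.6] [41.4 42.3] [ 0.4439 -0.0384  0.022 ]
[310.2 196.2] [23.2 24.3] [ 0.4433 -0.0386  0.022 ]
top z 0.021718266440266254
tip xy [ 0.6071 -0.108   0.1026] feet px [ 0.60943352 -0.11017869  0.0146    ]
```

```bash
python3 -m inch '0 .13 -1 0 0 0;0 0 -1 0 0 0;0 0 -1 0 0 0;0 0 -1 0 0 0;0 0 -.5 0 0 0;0 0 -.4 0 0 0;0 0 0 0 0 0' 70; python3 -m inch '0 0 0 0 0 0;0 0 0 0 0 0'
```

```text
time_s: 4.28
position: [0.4449, -0.041, 0.0069]
tcp_rot: [-3.12, -0.368, 0.0]
ft_force: [-0.6, -1.5, 0.8]
opening: 0.07
grasp_force: 0.0
time_s: 4.53
position: [0.4453, -0.041, 0.0076]
tcp_rot: [3.12, 0.368, 0.002]
ft_force: [0.4, -0.4, -0.2]
opening: 0.07
grasp_force: 0.0
```

```bash
python3 -m inch '-.03 0 -.1 0 0 0;0 0 0 0 0 0;0 0 0 0 0 0;0 0 0 0 0 0;0 0 0 0 0 0;0 0 0 0 0 0' 40; python3 -m inch '0 0 .5 0 0 0;0 0 1 0 0 0;0 0 1 0 0 0;0 0 1 0 0 0;0 0 1 0 0 0;0 0 0 0 0 0;0 0 0 0 0 0'
python3 - <<'E'
from h import *
print(np.round(env.get_obs()["position"],4))
c=grab("wrist");cv2.imwrite("pics/w2.png",c["frame"])
E
```

```text
time_s: 5.28
position: [0.444, -0.0409, 0.0039]
tcp_rot: [3.12, 0.368, 0.0]
ft_force: [-0.3, 0.8, -1.7]
opening: 0.0499
grasp_force: 30.0
time_s: 6.15
position: [0.4435, -0.0409, 0.1386]
tcp_rot: [-3.12, -0.368, 0.0]
ft_force: [-1.2, 0.5, -2.2]
opening: 0.0492
grasp_force: 30.0
[ 0.4435 -0.0409  0.1386]
```

View pics/w2.png

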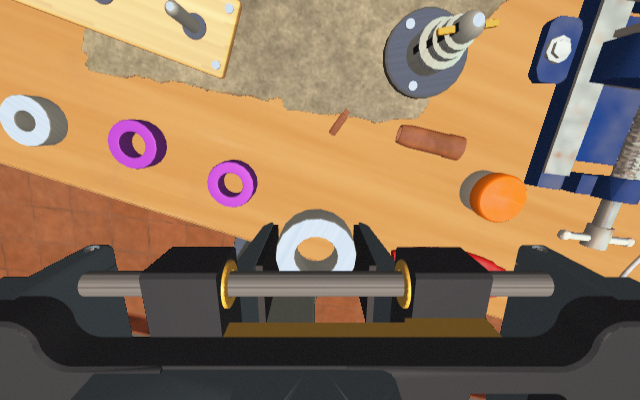

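The ring is held between the pads, its top face centred near (317,248) with the bore visible. The gauge tip is at (479,18).

Run:
```python
from h import *
c=grab("wrist");o=env.get_obs()["position"];hsv=cv2.cvtColor(c["frame"],cv2.COLOR_BGR2HSV)
zt=o[2]+.018
m=np.zeros((400,640),np.uint8);s=np.s_[205:272,270:362];m[s]=((hsv[...,1]<70)&(hsv[...,2]>175))[s]
ks,h=cv2.findContours(m,cv2.RETR_CCOMP,cv2.CHAIN_APPROX_NONE)
for k,hh in zip(ks,h[0]):
    if len(k)>40:
        q=np.array([onz(c,u,v,zt)[:2] for u,v in k[:,0]])
        vis=k[:,0,1]<265
        if hh[3]<0: vis&=(k[:,0,1]<235)
        q=q[vis]
        A=np.c_[2*q,np.ones(len(q))];x=np.linalg.lstsq(A,(q**2).sum(1),rcond=None)[0];r=np.sqrt(x[2]+x[0]**2+x[1]**2)
        print("hole" if hh[3]>=0 else "outer",len(q),"ctr-tcp mm",np.round((x[:2]-o[:2])*1e3,2),"r",r*1e3)
P=cloud(c)
g=np.array(P[m>0]);print("ztop-tcp",np.median(g[:,2])-o[2])
# gauge tip: bright end face
t=P[5:40,450:500].reshape(-1,3);i=np.argsort(-t[:,2])[:15];print("tip cloud",np.round(t[i].mean(0),4))
# all three views of the tip
s=c["frame"][0:50,440:510];cv2.imwrite("pics/t.png",np.hstack([cv2.resize(s,None,fx=8,fy=8,interpolation=cv2.INTER_CUBIC)]))
```

```text
outer 67 ctr-tcp mm [0.54 0.66] r 23.7304772767138
ztop-tcp 0.018031734838538732
tip cloud [ 0.5885 -0.0922  0.1447]
```

View pics/t.png

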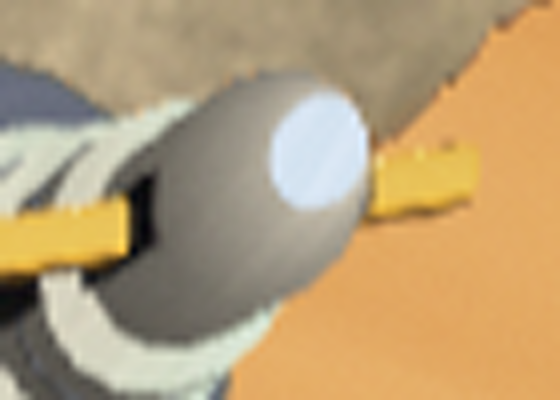

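Run:
```python
from h import *
c=grab("wrist");o=env.get_obs()["position"]
print("tip",np.round(onz(c,479.5,18.3,.1026),4),"tcp",np.round(o,4))
for n in("scene","side"):
    S=grab(n);u,v=map(int,proj(S,[.607,-.109,.1026]));print(n,u,v);s=S["frame"][v-15:v+30,u-25:u+25];cv2.imwrite(f"pics/{n}t.png",cv2.resize(s,None,fx=8,fy=8,interpolation=cv2.INTER_CUBIC))
a,b=[cv2.imread(f"pics/{n}t.png") for n in("scene","side")];cv2.imwrite("pics/tt.png",np.hstack([a,b]))
```

```text
tip [ 0.6073 -0.11    0.1026] tcp [ 0.4433 -0.0408  0.138 ]
scene 336 168
side 328 183
```

View pics/tt.png

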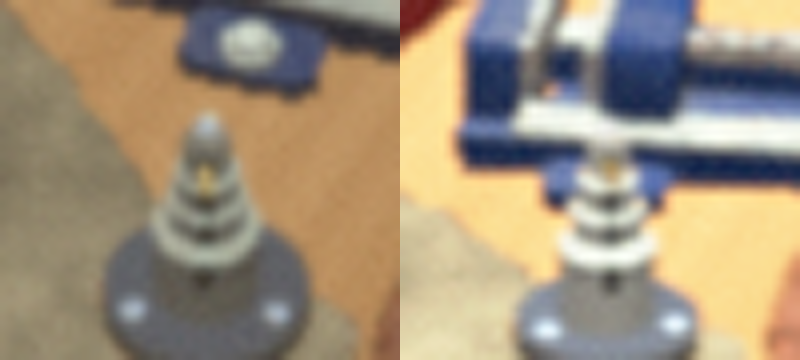

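Scene view tip is at about (337,168) and side view at about (329,186); both are close to the estimate of (0.607, -0.110).

```bash
python3 -m inch '.8 0 0 0 0 0;1 -.4 0 0 0 0;1 -.5 0 0 0 0;1 -.5 0 0 0 0;1 -.5 0 0 0 0;.67 -.4 0 0 0 0;0 0 -.5 0 0 0;0 0 0 0 0 0;0 0 0 0 0 0'
python3 - <<'E'
from h import *
c=grab("wrist");print(np.round(env.get_obs()["position"],4))
cv2.imwrite("pics/w3.png",cv2.resize(c["frame"][180:300,240:400],None,fx=5,fy=5,interpolation=cv2.INTER_CUBIC))
E
```

```text
time_s: 7.52
position: [0.6071, -0.1095, 0.1235]
tcp_rot: [-3.119, -0.368, 0.002]
ft_force: [-0.3, 0.1, -1.2]
opening: 0.0494
grasp_force: 30.0
[ 0.6075 -0.1095  0.1239]
```

View pics/w3.png

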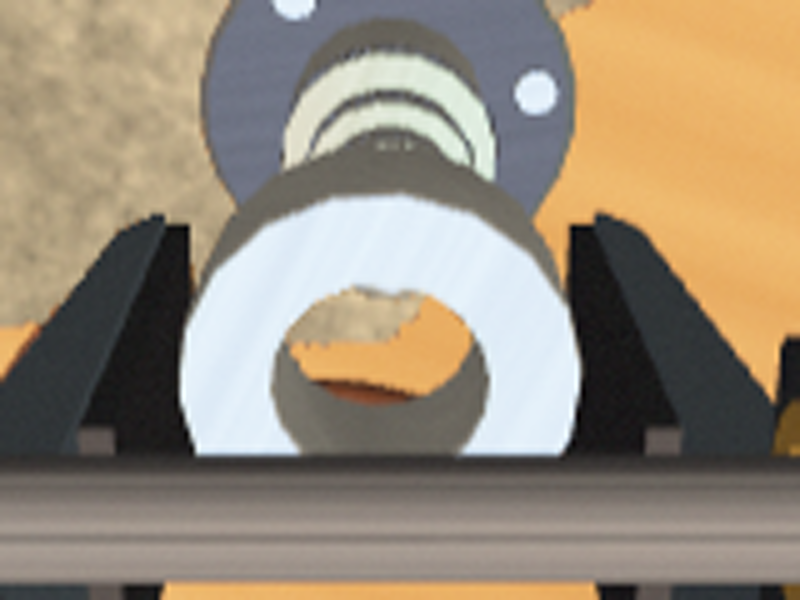

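The bore is centred near crop (381,380). The nose tip just shows behind the bore's far edge at crop (385,293).

Run:
```python
from h import *
c=grab("wrist");o=env.get_obs()["position"];zt=o[2]+.018
yw=R.from_rotvec(env.get_obs()["tcp_rot"]).as_matrix();print("tool x,y in world",np.round(yw[:2,:2],3))
cr=lambda x,y:(240+x/5-.4,180+y/5-.4)
def fit(pts,r=None):
    q=np.array([onz(c,*cr(*p),zt)[:2] for p in pts])
    from scipy.optimize import least_squares as L
    f=lambda x:np.hypot(*(q-x[:2]).T)-(r or x[2])
    x=L(f,[*o[:2],.013]).x;return np.round((x[:2]-o[:2])*1e3,2),x[2]*1e3
B=[(345,290),(320,303),(300,322),(280,352),(272,385),(490,380),(485,352),(473,332),(450,307),(420,291),(290,425),(472,430)]
O=[(390,194),(300,213),(230,262),(190,330),(180,385),(197,450),(580,375),(575,340),(545,280),(490,225),(563,450)]
print(fit(B),fit(B,.013),fit(O),fit(O,.025))
print("tip edge - tcp",np.round((onz(c,*cr(387,295),.1026)-o)*1e3,2))
```

```text
tool x,y in world [[ 0.972  0.233]
 [ 0.233 -0.972]]
(array([0.33, 0.57]), np.float64(12.869376186149722)) (array([0.2 , 0.54]), np.float64(13.0)) (array([0.01, 0.7 ]), np.float64(24.099588520574617)) (array([-0.96,  0.48]), np.float64(13.0))
tip edge - tcp [ -4.6   -1.41 -21.57]
```

```bash
python3 -m inch '-.02 -.03 -.2 0 0 0;0 0 -.2 0 0 0;0 0 -.2 0 0 0;0 0 -.2 0 0 0;0 0 -.1 0 0 0;0 0 0 0 0 0'; python3 -m inch '0 0 -.07 0 0 0;0 0 -.07 0 0 0;0 0 -.07 0 0 0;0 0 -.07 0 0 0;0 0 0 0 0 0'
```

```text
time_s: 8.38
position: [0.6073, -0.1108, 0.0967]
tcp_rot: [-3.12, -0.368, 0.001]
ft_force: [0.0, -0.2, -0.8]
opening: 0.0497
grasp_force: 30.0
time_s: 9.0
position: [0.6076, -0.1108, 0.0884]
tcp_rot: [3.12, 0.368, 0.0]
ft_force: [1.3, -0.4, -1.4]
opening: 0.0494
grasp_force: 30.0
```

```bash
python3 -m inch '0 0 -.05 0 0 0;0 0 -.05 0 0 0;0 0 0 0 0 0'; python3 -m inch '0 0 -.05 0 0 0;0 0 0 0 0 0';python3 -m inch '0 0 -.05 0 0 0;0 0 0 0 0 0'
```

```text
time_s: 9.38
position: [0.6075, -0.1108, 0.0854]
tcp_rot: [3.12, 0.368, 0.0]
ft_force: [0.9, -0.4, -0.9]
opening: 0.049
grasp_force: 30.0
time_s: 9.62
position: [0.6075, -0.1109, 0.084]
tcp_rot: [3.12, 0.368, 0.0]
ft_force: [2.2, -0.7, -0.1]
opening: 0.0491
grasp_force: 30.0
time_s: 9.88
position: [0.6075, -0.1108, 0.0824]
tcp_rot: [3.12, 0.368, 0.0]
ft_force: [1.5, -0.6, -0.1]
opening: 0.0494
grasp_force: 30.0
```

```bash
for i in 1; do :; done
python3 - <<'E'
from h import *
o=env.get_obs();print(np.round(o["position"],4),np.round(o["ft_force"],2),np.round(o["ft_torque"],3))
E
```

```text
[ 0.6075 -0.1108  0.0824] [ 1.52 -0.64 -0.12] [-0.117 -0.288 -0.02 ]
```

```bash
python3 -m inch '0 0 -.05 0 0 0;0 0 -.03 0 0 0'; python3 -m inch '0 0 -.03 0 0 0;0 0 -.03 0 0 0';python3 -m inch '0 0 -.03 0 0 0;0 0 -.03 0 0 0'
```

```text
time_s: 10.12
position: [0.6075, -0.1108, 0.0801]
tcp_rot: [3.12, 0.368, 0.0]
ft_force: [1.2, -1.0, 1.8]
opening: 0.0491
grasp_force: 30.0
time_s: 10.38
position: [0.6075, -0.1108, 0.0783]
tcp_rot: [3.12, 0.368, 0.0]
ft_force: [0.4, -0.4, 2.5]
opening: 0.0495
grasp_force: 30.0
time_s: 10.62
position: [0.6075, -0.1108, 0.0765]
tcp_rot: [3.12, 0.368, 0.0]
ft_force: [1.5, -0.2, 3.1]
opening: 0.0492
grasp_force: 30.0
```

```bash
python3 -m inch '0 0 -.03 0 0 0;0 0 -.03 0 0 0'; python3 -m inch '0 0 -.03 0 0 0;0 0 -.02 0 0 0';python3 -m inch '0 0 -.02 0 0 0'
```

```text
time_s: 10.88
position: [0.6075, -0.1108, 0.0747]
tcp_rot: [3.12, 0.368, 0.0]
ft_force: [1.6, -0.8, 3.1]
opening: 0.0494
grasp_force: 30.0
time_s: 11.12
position: [0.6075, -0.1108, 0.0732]
tcp_rot: [3.12, 0.368, 0.0]
ft_force: [2.0, -1.0, 2.6]
opening: 0.0496
grasp_force: 30.0
time_s: 11.25
position: [0.6075, -0.1108, 0.0726]
tcp_rot: [3.12, 0.368, 0.0]
ft_force: [1.4, -0.2, 2.1]
opening: 0.0495
grasp_force: 30.0
```

```bash
python3 -m inch '0 0 -.017 0 0 0;0 0 0 0 0 0'|grep -E 'pos|ft_'; python3 -m inch '0 0 -.017 0 0 0;0 0 0 0 0 0'|grep -E 'pos|ft_';python3 -m inch '0 0 -.01 0 0 0;0 0 0 0 0 0'|grep -E 'pos|ft_'
```

```text
position: [0.6075, -0.1108, 0.0721]
ft_force: [2.3, -1.4, 1.0]
position: [0.6075, -0.1108, 0.0716]
ft_force: [2.0, -1.0, 1.1]
position: [0.6075, -0.1108, 0.0713]
ft_force: [1.7, -1.2, 2.7]
```

```bash
python3 -m inch '0 0 -.01 0 0 0;0 0 0 0 0 0'|grep -E 'pos|ft_'; python3 -m inch '0 0 -.01 0 0 0;0 0 0 0 0 0'|grep -E 'pos|ft_'
```

```text
position: [0.6075, -0.1108, 0.071]
ft_force: [1.8, -1.2, 2.9]
position: [0.6075, -0.1108, 0.0707]
ft_force: [1.9, -1.9, 1.1]
```

```bash
python3 -m inch '0 0 -.01 0 0 0;0 0 0 0 0 0'|grep -E 'pos|ft_'
```

```text
position: [0.6075, -0.1108, 0.0704]
ft_force: [3.2, -1.8, 3.1]
```

```bash
python3 -m inch '0 0 -.01 0 0 0;0 0 0 0 0 0'|grep -E 'pos|ft_'
```

```text
position: [0.6075, -0.1108, 0.0702]
ft_force: [2.1, -1.6, 4.2]
```

```bash
python3 -m inch '0 0 -.01 0 0 0;0 0 0 0 0 0'|grep -E 'pos|ft_'
```

```text
position: [0.6075, -0.1108, 0.07]
ft_force: [0.3, -0.7, 6.4]
```

```bash
python3 -m inch '0 0 -.01 0 0 0;0 0 0 0 0 0'|grep -E 'pos|ft_'
```

```text
position: [0.6076, -0.1108, 0.0699]
ft_force: [-0.4, 0.0, 10.5]
```

```bash
python3 -m inch '0 0 -.01 0 0 0;0 0 0 0 0 0'|grep -E 'pos|ft_'
```

```text
position: [0.6076, -0.1108, 0.0698]
ft_force: [-2.8, -0.3, 13.5]
```

Force climbed steadily to 13.5 N and the travel stopped with the underside at about 63.3 mm, which matches the middle stop and the bore of about 26 mm measured earlier. Lifting off now.

```bash
python3 -m inch '0 0 .1 0 0 0;0 0 .2 0 0 0;0 0 .3 0 0 0;0 0 .4 0 0 0;0 0 .5 0 0 0;0 0 .8 0 0 0;0 0 0 0 0 0'; python3 -m inch '0 1 0 0 0 0;-.1 1 0 0 0 0;-.1 1 0 0 0 0;-.1 1 0 0 0 0;-.1 1 0 0 0 0;-.1 1 0 0 0 0;-.1 1 0 0 0 0;-.1 1 0 0 0 0;-.02 .5 0 0 0 0;0 0 0 0 0 0;0 0 0 0 0 0'
python3 - <<'E'
from h import *
c=grab("wrist");S=grab("side");o=env.get_obs()["position"];print(o)
print("foot",proj(c,[.586,.196,.0146]),"top",proj(c,[.586,.196,.0486]))
u,v=map(int,proj(S,[.607,-.11,.07]))
a=cv2.resize(c["frame"],(640,400));b=cv2.resize(S["frame"][v-20:v+20,u-16:u+16],(320,400),interpolation=cv2.INTER_CUBIC)
cv2.imwrite("pics/w4.png",np.hstack([a[:,150:630],b]))
E
```

```text
time_s: 14.62
position: [0.6087, -0.1111, 0.1405]
tcp_rot: [3.119, 0.368, 0.005]
ft_force: [1.1, -0.3, -2.9]
opening: 0.0488
grasp_force: 30.0
time_s: 16.0
position: [0.5858, 0.1435, 0.138]
tcp_rot: [3.12, 0.367, -0.0]
ft_force: [-0.6, 0.2, -2.5]
opening: 0.0494
grasp_force: 30.0
[0.58591533 0.14339494 0.13812176]
foot (np.float64(269.1967388115567), np.float64(187.22206678848676)) top (np.float64(263.5225024891519), np.float64(194.7315889834745))
```

View pics/w4.png

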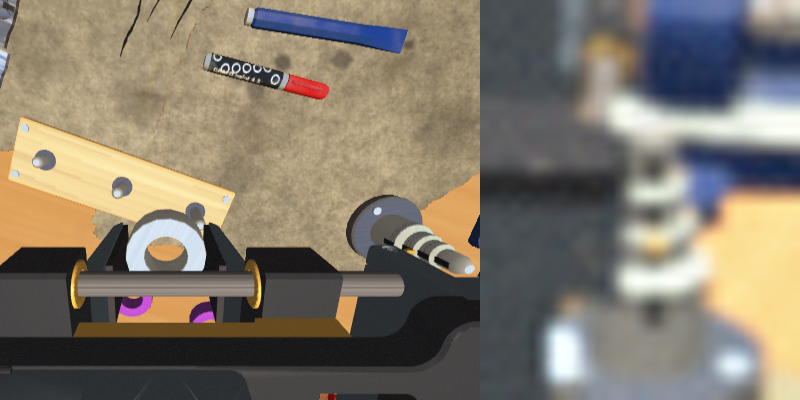

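The rider now sits just below the middle taper, which fits the middle reading. The middle post's tip is at (268,194) and its foot at (273,186) in the wrist frame, about 4 px from the prediction.

Run:
```python
from h import *
c=grab("wrist");print(onz(c,267,194,.0486),onz(c,273,186,.0146),env.get_obs()["position"])
S=grab("side");hs=grab("scene")
```

```text
[0.58757275 0.19277987 0.0486    ] [0.58837307 0.19216074 0.0146    ] [0.5859122  0.14344097 0.13814833]
```

```bash
python3 -m inch '.04 .8 0 0 0 0;0 .87 0 0 0 0;0 0 -1 0 0 0;0 0 -1 0 0 0;0 0 -.5 0 0 0;0 0 -.2 0 0 0;0 0 -.2 0 0 0;0 0 0 0 0 0'; python3 -m inch '0 0 -.2 0 0 0;0 0 -.2 0 0 0;0 0 -.2 0 0 0;0 0 -.2 0 0 0;0 0 -.1 0 0 0;0 0 -.1 0 0 0;0 0 0 0 0 0'
```

```text
time_s: 17.25
position: [0.5873, 0.1943, 0.0515]
tcp_rot: [-3.12, -0.368, -0.001]
ft_force: [-0.2, -0.3, -1.6]
opening: 0.0494
grasp_force: 30.0
time_s: 18.12
position: [0.5869, 0.1943, 0.021]
tcp_rot: [3.12, 0.368, -0.0]
ft_force: [-0.4, -0.5, -1.9]
opening: 0.0493
grasp_force: 30.0
```

```bash
python3 -m inch '0 0 -.04 0 0 0;0 0 0 0 0 0'|grep -E 'pos|ft_'; python3 -m inch '0 0 -.02 0 0 0;0 0 0 0 0 0'|grep -E 'pos|ft_';python3 -m inch '0 0 -.015 0 0 0;0 0 0 0 0 0'|grep -E 'pos|ft_'
```

```text
position: [0.5871, 0.1943, 0.0201]
ft_force: [0.6, 0.1, -1.2]
position: [0.5871, 0.1943, 0.0194]
ft_force: [-0.2, 0.1, -1.7]
position: [0.587, 0.1943, 0.0189]
ft_force: [-0.0, 0.0, -2.5]
```

```bash
python3 -m inch '0 0 -.015 0 0 0;0 0 0 0 0 0'|grep -E 'pos|ft_'; python3 -m inch '0 0 -.015 0 0 0;0 0 0 0 0 0'|grep -E 'pos|ft_'
```

```text
position: [0.5871, 0.1943, 0.0185]
ft_force: [0.4, -0.0, -1.9]
position: [0.5871, 0.1943, 0.0185]
ft_force: [-3.0, -0.7, 5.0]
```

Contact with the board (5 N), so I'm releasing and retreating.

```bash
python3 -m inch '0 0 0 0 0 0;0 0 0 0 0 0;0 0 0 0 0 0;0 0 0 0 0 0' 75; python3 -m inch '0 0 .1 0 0 0;0 0 .3 0 0 0;0 0 .7 0 0 0;0 0 1 0 0 0;0 0 1 0 0 0;-.3 -.8 1 0 0 0;-.5 -1 0 0 0 0;-.5 -1 0 0 0 0;-.5 -1 0 0 0 0;0 0 0 0 0 0'
python3 - <<'E'
from h import *
c=grab("wrist");S=grab("scene")
a=c["frame"][:,150:550];b=cv2.resize(S["frame"][160:310,250:390],(373,400),interpolation=cv2.INTER_CUBIC)
cv2.imwrite("pics/f.png",np.hstack([a,b]))
P=cloud(c);q=P[(np.abs(P[...,0]-.587)<.03)&(np.abs(P[...,1]-.194)<.03)&(P[...,2]>.03)&(P[...,2]<.044)]
A=np.c_[q[:,:2]-q[:,:2].mean(0),np.ones(len(q))];print(len(q),np.linalg.lstsq(A,q[:,2],rcond=None)[0],q.mean(0))
E
```

```text
time_s: 19.88
position: [0.5871, 0.1943, 0.0181]
tcp_rot: [-3.12, -0.368, -0.0]
ft_force: [-0.2, 0.7, -0.2]
opening: 0.0753
grasp_force: 0.0
time_s: 21.12
position: [0.5325, 0.079, 0.1424]
tcp_rot: [3.12, 0.365, 0.001]
ft_force: [-0.0, 0.6, -0.7]
opening: 0.0749
grasp_force: 0.0
1751 [0.00015624 0.00818572 0.03617791] [0.58716995 0.19397443 0.03617791]
```

View pics/f.png

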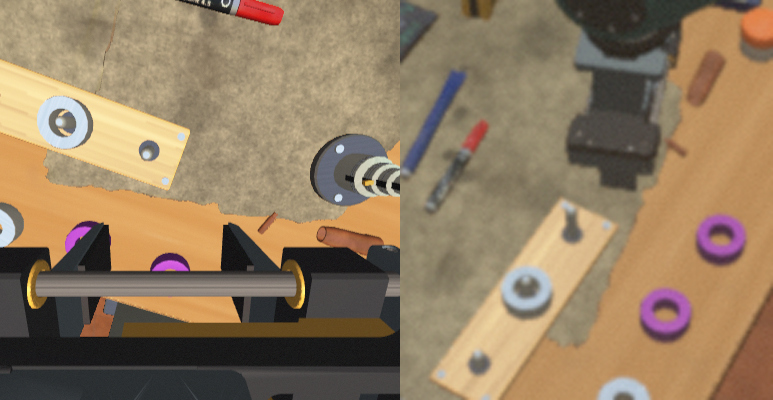

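The bushing lies flat over the middle post, at (65,122) on the left and (527,290) on the right. Its top is level at z = 0.036.

```bash
python3 -c "
from bench import ticket
print(ticket.hand_in())"
```

```text
the job is handed in; nothing more can be done
None
```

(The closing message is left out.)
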